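# Stow the pump's dust cap in the cap drawer

### The job

Pull the cabinet's upper drawer open to its stop, then lift the dust cap off the vacuum pump's inlet port and set it gently, knob up, into the round holder in that drawer. Leave the drawer open and the lower drawer shut, and do not disturb the other things on the bench.

Things in the scene. Friction and masses are not known exactly. Their poses are not given: they have to be found in the camera images.
- cabinet: grey steel cabinet with two drawers, one above the other, fixed to the bench: 220 mm wide (y), 250 mm deep, 165 mm high; a fixed 35 mm high blue parts tray stands on its top, 155 mm and more behind the front. Origin: under the middle of its front edge, at bench height; its x axis points into the cabinet (away from the robot), so drawers slide out along its -x
- upper_drawer (a joint): how far the upper drawer is out, in m: 0 shut, 0.12 at its stop; may start slightly ajar; slides with about 2 N of drag and stays where it is left. Drawer inside: 184 mm wide, 200 mm front to back, side walls 50 mm above its floor, a low divider 112 mm behind the back of the front panel
- lower_drawer (a joint): how far the lower drawer is out, in m: 0 shut. Same looks as the upper one
- upper_drawer_handle (a point): middle of the upper drawer's steel bow handle, which moves with the drawer: a level round bar 10 mm thick and 100 mm long along the cabinet's y axis, its axis 45 mm in front of the drawer's front face (40 mm free gap behind the bar), 29 mm below the cabinet's top, 136 mm above the bench. The front face's top edge is 23 mm above the bar's axis. The lower drawer's like handle is 78 mm beneath it
- holder_floor (a point): centre of the inner floor of the round black cap holder fixed inside the upper drawer, moving with it: inner diameter 54 mm, wall 4 mm, rim 12 mm above this point; 58 mm behind the back of the drawer's front panel, 15 mm to the cabinet's +y side of its middle; hidden while the drawer is shut. This point is 98 mm above the bench, the drawer's side walls end 47 mm above this point
- pump: vacuum pump fixed to the bench, aluminium and blue, 300 mm long (x), 136 mm wide, 172 mm high. Origin under it at bench height; x axis from the inlet port's end towards the motor
- port (a point): centre of the top of the pump's steel inlet flange (64 mm in diameter, 150 mm above the bench), 80 mm from the pump's origin along its -x; on it stands a stub 33 mm in diameter, 12 mm high, hidden in the cap. The blue flange plate, 50 mm away along the pump's +x, ends 10 mm above this point; the blue terminal box, 100 mm away, 22 mm above it
- cap: loose grey plastic dust cap over the pump's inlet port, 60 g: hollow skirt 46 mm in diameter, 22 mm high, open below (38 mm inside, 17 mm deep), and above it a round grip knob 28 mm in diameter, 24 mm high; 46 mm high in all. Origin: centre of its lower rim; z axis up through the knob
- oil_bottle: bystander: white oil bottle with a black cap, 68 mm in diameter, 190 mm high, upright; origin at the underside
- grease_jar: bystander: white jar, 48 mm in diameter, 60 mm high, standing between the pump and the cabinet; origin at the underside
- wrench: bystander: 150 mm steel wrench lying flat in front of the jar, length along its x axis; origin at the underside
- screwdriver: bystander: 200 mm screwdriver lying flat, length along its x axis; origin at the underside
- beaker: bystander: clear plastic beaker, 80 mm in diameter, 90 mm high; origin at the underside
- bin: bystander: open blue parts bin, 150 x 100 x 60 mm; origin at the underside
- flange: bystander: steel ring, 80 mm outside diameter, 14 mm high, lying flat; origin at the underside
Things that resemble listed ones, but are neither listed nor needed, are in the scene too. What is shaped like the cap but blue is not meant.

How it is judged:
By the outcome, as a careful person would: the job done as asked, in the order asked, and still so for the second after the job is handed in, with the robot touching nothing.
It also fails if it takes over 54 s, if anything falls off the work surface, if the arm or the gripper's body presses on something with over 40 N, if the wrist force passes 120 N, or if a joint passes its speed limit or range.

### The arm

A 6-joint arm with a two-finger parallel gripper is mounted at the origin on the work surface. World frame = base frame: x ahead of the robot, y to its left, z up, the work surface at z = 0. Lengths are in m, angles in degrees, forces in N, time in s.
With the tool pointing down it reaches from about 0.3 to 0.75 m from the base axis. Payload 8.5 kg.
Tool frame: the origin (TCP) lies at the very end of the fingers, on their centre line; the grasp point (between the pads) lies 19 mm behind it; z points along the fingers, y is the line along which they close (so a half turn about z gives the same grasp; the last joint's range is limited). The gripper opens to 85 mm and grips with 20 to 120 N. Pads are 22 mm wide; open, the fingers measure 114 mm over their backs; the gripper's body (76 mm by 85 mm) begins 54 mm behind the grasp point. The pads swing forward as they close: fully open they stand 13 mm farther back than shut.
Start: joints at [-87.049, 21.807, 74.336, -0, 83.858, -12.336], TCP at [0.145, -0.531, 0.231] pointing down, gripper open.
Joint ranges: [-178.18, 178.18], [-50.72, 133.34], [12.68, 142.11], [-81.47, 261.47], [9.98, 163.14], [-165.26, 165.26]. Speed limits (degrees/s): [136.94, 136.94, 180, 180, 180, 180].

### API

Orientations are given as a 3x3 rotation matrix whose columns are the frame's x, y, z axes.
In Python, from rig import env, imaging gives the robot as it stands. The module is installed in compiled form; this text tells all that it offers.
- The arm moves only by the tool arm_command, never from a script. Its arguments are lists of equal length, an entry for each row: "turn": the turn, a rotation vector about the tool's x, y, z in units of 5 degrees (1.0 is 5 degrees), a list of three; "xyz": the shift along the tool's x, y, z in units of 50 mm (1.0 is 50 mm), a list of three; "claw": the finger opening in mm, from 0 to 85.4. A call has 1 to 12 rows; each row shifts and turns the commanded pose from where the row before left it, along the tool's axes as they then stand; what a row does not reach is not made up. A row lasts 1/10 s, in which the tool goes at most 50 mm and 8.59 degrees, less where a joint would pass 70% of its speed; a pose out of reach is approached as far as the arm can. A call is refused whole if a number of a shift passes 1 or a number of a turn 1, either way. A call with a gripper value outside its range is refused whole. The fingers move at their own pace and stop on an object; "squeeze" is the grip in N (left out, the last holds). Time passes only in rows, so rows that do not move let the fingers close. It gives the time, the measured TCP pose, the force, the opening and the grip force at its end, in the units of the state.
- env.observe(): the state, without advancing time (a new reading comes with each control period).
- imaging.get_image(name): name is "side" or "top"; returns (picture, depth): 480x640x3 uint8, blue, green, red; 480x640 float32, m along the optical axis (not along the pixel's ray), 0 where there is no reading.
- imaging.camera_info(name): a dict with "camera_matrix" (3x3 intrinsics, pixels), "k1" (the pictures are not rectified: a ray, as slopes to the right and down, at radius r is drawn at 1 + k1 r^2 times it, then the intrinsics apply), "rvec" (rotation vector, rad) and "tvec" (3), from world to camera coordinates, as OpenCV has them. Camera axes: x right, y down, z forward; pixel columns grow to the right and rows downward; lengths in m; the calibration is good to about 2 mm. A picture is of the moment at which its call begins. camera_info takes no time and is no camera call.
- env.close_job(): hands the job in; it is judged then, once.
The state is a dict: "time_s": time; "q": joint angles; "qvel": joint speeds; "joint_efforts": joint torques, N m; "position": TCP position; "tool_rot": TCP orientation; "ft_force": force on the tool from outside, world axes, zero at the start; "wrist_torque": the same for the moment, N m; "grip_width": finger opening in m; "gripper_force": force on a finger pad.
Only numpy, scipy, OpenCV 4.12 (cv2) and the standard library are available. Lean on these libraries where they do the work, as an engineer would, in place of code of your own. Each camera call takes 0.05 s, during which the arm holds its last target. There are 200 camera calls.

## Working session

There is one attempt and no reset: what is moved stays moved. The work goes in short steps, Python scripts to look and compute and a tool call to move; the robot and the scene stay as the last step left them, time stands still between calls to the robot, and variables do not carry over. Pictures are saved under pics/ and viewed, at most 10 in all, crops included, and the job is handed in when it is done.

Besides the shell and the picture viewer there is one more tool, called after "Emit:" in YAML: its name, and indented under it one key for each argument. arm_command: Moves the arm, as the interface text tells. Its arguments: {"type":"object","properties":{"turn":{"type":"array"},"xyz":{"type":"array"},"claw":{"type":"array"},"squeeze":{"type":"number"}},"required":["turn","xyz","claw"]}

```bash
mkdir -p pics; cat > h.py <<'E'
import numpy as np, cv2
from rig import env, imaging
def cam(n):
    i=imaging.camera_info(n); K=np.array(i["camera_matrix"],float); R=cv2.Rodrigues(np.array(i["rvec"],float))[0]; t=np.array(i["tvec"],float).ravel(); return K,float(i["k1"]),R,t
def slopes(n,uv):
    K,k1,R,t=cam(n); return cv2.undistortPoints(np.array(uv,float).reshape(-1,1,2),K,np.array([k1,0,0,0,0.]))[:,0]
def onplane(n,uv,z):
    K,k1,R,t=cam(n); s=slopes(n,uv); d=np.c_[s,np.ones(len(s))]@R; c=-R.T@t
    return c+d*((z-c[2])/d[:,2])[:,None]
def bydepth(n,uv,dep):
    K,k1,R,t=cam(n); s=slopes(n,uv); p=np.c_[s,np.ones(len(s))]*np.asarray(dep)[:,None]; return (p-t)@R
def proj(n,P):
    K,k1,R,t=cam(n); return cv2.projectPoints(np.array(P,float).reshape(-1,1,3),cv2.Rodrigues(R)[0],t,K,np.array([k1,0,0,0,0.]))[0][:,0]
def cloud(n,dep):
    v,u=np.mgrid[0:480,0:640]; P=bydepth(n,np.c_[u.ravel(),v.ravel()],dep.ravel()); P[dep.ravel()==0]=np.nan; return P.reshape(480,640,3)
E
python3 - <<'E'
from h import *
for n in("side","top"):
    im,d=imaging.get_image(n); cv2.imwrite(f"pics/{n}0.png",im); np.save(f"{n}0.npy",d)
    K,k1,R,t=cam(n); print(n,-R.T@t,R[2],k1)
s=env.observe(); print(s["time_s"],s["tool_rot"],s["position"])
E
```

```text
side [-0.0615399  -0.84142769  1.32527973] [ 0.35638339  0.52829521 -0.77064587] 0.04918557241193347
top [ 0.43855465 -0.02395277  1.82685379] [ 0.05016142  0.0141009  -0.99864158] 0.031474152864630546
0.1 [[ 9.64620434e-01  2.63642591e-01 -5.38012514e-05]
 [ 2.63642426e-01 -9.64619559e-01  1.33366265e-03]
 [ 2.99712536e-04 -1.30066253e-03 -9.99999109e-01]] [ 0.14501275 -0.5302603   0.23076599]
```

View pics/side0.png

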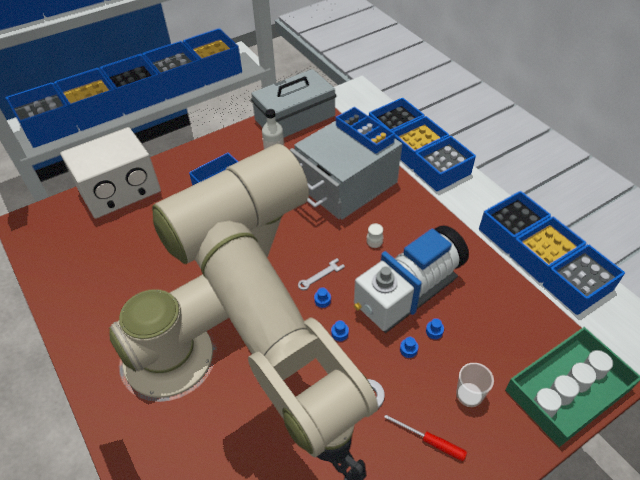

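View pics/top0.png

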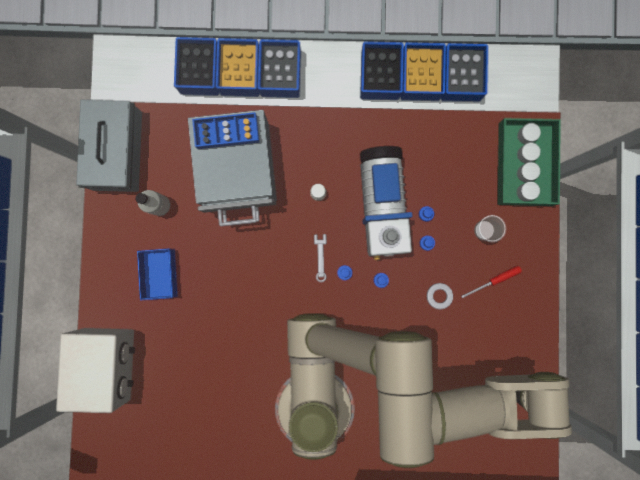

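The side view shows the cabinet at (345,170) with its handles near (315,190), the pump at (410,280) and the grey cap on its port at (385,275). The top view shows the cabinet at (230,165), the upper handle at (238,217) and the cap at (390,237). Candidates for the cap in the top view are the grey one at (390,237) and the blue ones at (345,272), (381,280), (428,243) and (427,213). Grey on the port fits the description, and I'll confirm it in a crop.

```bash
python3 - <<'E'
from h import *
d=np.load("top0.npy"); im=cv2.imread("pics/top0.png"); C=cloud("top",d)
# cabinet top
m=(abs(C[...,2]-.165)<.006); m[:, :150]=0; m[:,300:]=0; m[250:]=0
n,l,st,ce=cv2.connectedComponentsWithStats(m.astype(np.uint8)); i=1+np.argmax(st[1:,4]); print(st[i])
ys,xs=np.nonzero(l==i); P=onplane("top",np.c_[xs,ys],.165)[:,:2]
r=cv2.minAreaRect(P.astype(np.float32)); print("cab",r,cv2.boxPoints(r).round(4).tolist(),"z",np.median(C[l==i][:,2]))
# handle
mh=(abs(C[...,2]-.138)<.012); mh[:,:200]=0; mh[:,290:]=0; mh[:200]=0; mh[240:]=0
ys,xs=np.nonzero(mh); Q=C[mh]; print("handle pts",len(Q)); 
for y in range(200,232): print(y,np.nonzero(mh[y])[0][[0,-1]] if mh[y].any() else '',C[y,[225,240,255],2].round(3),C[y,240,:2].round(3))
# cap
k=(abs(C[...,2]-.194)<.01); k[:,:360]=0;k[:,420:]=0;k[:210]=0;k[270:]=0
ys,xs=np.nonzero(k); P=onplane("top",np.c_[xs,ys],.196); print("knob",len(P),P.mean(0),cv2.minEnclosingCircle(P[:,:2].astype(np.float32)),np.median(C[k][:,2]))
k=(abs(C[...,2]-.152)<.02)&1; k=k.astype(bool);k[:,:360]=0;k[:,420:]=0;k[:210]=0;k[265:]=0
P=C[k]; print("pump box",cv2.minAreaRect(P[:,:2].astype(np.float32)))
s=cv2.imread("pics/side0.png")
a=cv2.resize(im[195:275,350:450],(400,320),interpolation=cv2.INTER_CUBIC);b=cv2.resize(s[240:320,340:440],(400,320),interpolation=cv2.INTER_CUBIC)
a2=cv2.resize(im[180:240,190:290],(400,240),interpolation=cv2.INTER_CUBIC);b2=cv2.resize(s[160:220,290:390],(400,240),interpolation=cv2.INTER_CUBIC)
cv2.imwrite("pics/crop1.png",np.vstack([np.hstack([a,b]),np.hstack([a2,b2])]))
E
```

```text
[ 188  110   85   93 3981]
cab ((0.749226450920105, 0.2646976709365845), (0.24993956089019775, 0.2229626178741455), 7.590085029602051) [[0.6105999946594238, 0.3587000072002411], [0.6401000022888184, 0.13770000636577606], [0.8877999782562256, 0.17069999873638153], [0.8583999872207642, 0.39169999957084656]] z 0.16494943477674542
handle pts 355
200 [243 253] [0.097 0.091 0.159] [0.63  0.242]
201 [233 273] [0.093 0.143 0.161] [0.621 0.234]
202 [203 273] [0.142 0.157 0.155] [0.617 0.231]
203 [200 273] [0.161 0.16  0.155] [0.614 0.231]
204 [202 264] [0.161 0.159 0.153] [0.611 0.231]
205 [202 257] [0.159 0.162 0.136] [0.608 0.23 ]
206 [236 255] [0.16  0.147 0.138] [0.606 0.232]
207 [229 255] [0.159 0.119 0.133] [0.606 0.237]
208 [217 255] [0.139 0.098 0.14 ] [0.605 0.24 ]
209 [208 255] [ 0.117 -0.001  0.137] [0.611 0.255]
210 [201 255] [-0.002  0.002  0.142] [0.608 0.254]
211 [217 255] [0.005 0.006 0.134] [0.604 0.253]
212 [218 255] [ 0.057 -0.003  0.138] [0.602 0.255]
213 [218 255] [ 0.063 -0.008  0.141] [0.599 0.255]
214 [218 255] [ 0.061 -0.005  0.14 ] [0.596 0.255]
215 [218 256] [0.053 
[... 312 characters left out ...]
.232]
222 [219 253] [0.138 0.139 0.005] [0.56  0.232]
223 [219 244] [0.139 0.141 0.003] [0.557 0.232]
224 [219 234] [ 0.143 -0.004 -0.001] [0.564 0.254]
225 [219 225] [ 0.138 -0.    -0.003] [0.561 0.253]
226  [-0.003 -0.004 -0.004] [0.558 0.253]
227  [-0.001 -0.003  0.002] [0.555 0.253]
228  [0.005 0.006 0.002] [0.551 0.251]
229  [-0.004  0.003 -0.007] [0.548 0.252]
230  [ 0.011 -0.009 -0.002] [0.545 0.254]
231  [-0.004 -0.005  0.002] [0.542 0.253]
knob 74 [ 0.53038777 -0.2046382   0.196     ] ((0.5302466750144958, -0.2047499269247055), 0.013747155666351318) 0.1957399022266415
pump box ((0.5433042049407959, -0.20108163356781006), (0.12904128432273865, 0.13547511398792267), 2.257993221282959)
```

View pics/crop1.png

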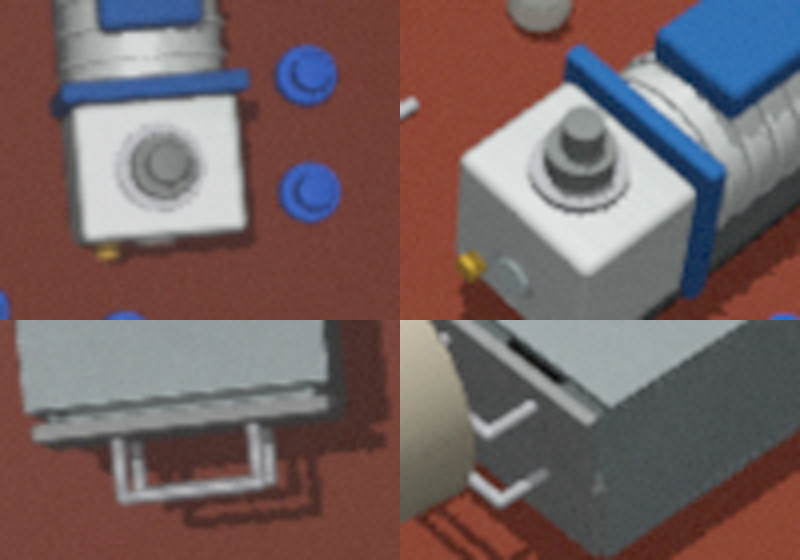

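The crop confirms it: the grey cap stands on the steel flange of the pump port, and the blue look-alikes are on the bench. The upper drawer's front panel stands slightly proud, so it is ajar.

Next I raise the arm and turn it to yaw ≈ 97.6° (fingers closing along the cabinet's x).

Emit:
arm_command:
  turn:
    - [0,0,-1]
    - [0,0,-1]
    - [0,0,-1]
    - [0,0,-1]
    - [0,0,-1]
    - [0,0,-1]
    - [0,0,-1]
    - [0,0,-1]
    - [0,0,-1]
    - [0,0,-1]
    - [0,0,-1]
    - [0,0,-1]
  xyz:
    - [0,0,-0.5]
    - [0,0,-0.5]
    - [0,0,-0.4]
    - [0,0,-0.2]
    - [0,0,-0.2]
    - [0,0,-0.2]
    - [0,0,0]
    - [0,0,0]
    - [0,0,0]
    - [0,0,0]
    - [0,0,0]
    - [0,0,0]
  claw: [40,40,40,40,40,40,40,40,40,40,40,40]

```text
time_s: 1.3
position: [0.145, -0.5304, 0.3309]
tool_rot: [[0.251, 0.968, -0.0], [0.968, -0.251, 0.001], [0.001, -0.0, -1.0]]
ft_force: [0.3, -0.2, -0.0]
grip_width: 0.04
gripper_force: 0.0
```

```bash
cat >> h.py <<'E'
def togo(target,yaw,z=None):
    s=env.observe(); R=np.array(s["tool_rot"]); p=np.array(s["position"]); y=np.degrees(np.arctan2(R[1,0],R[0,0]))
    print("t",s["time_s"],"p",p.round(4),"yaw",y.round(2),"tilt",R[:,2].round(3),"w",s["grip_width"],"F",np.round(s["ft_force"],1),"turn z units",(-(yaw-y)/5).round(3))
    c,sn=np.cos(np.radians(yaw)),np.sin(np.radians(yaw)); Rt=np.array([[c,sn,0],[sn,-c,0],[0,0,-1.]])
    print("units: now-axes",(R.T@(np.array(target)-p)/.05).round(3),"final-axes",(Rt.T@(np.array(target)-p)/.05).round(3))
E
python3 - <<'E'
from h import *
d=np.load("top0.npy"); C=cloud("top",d)
a=np.radians(7.6); ex=np.array([np.cos(a),np.sin(a)]); ey=np.array([-ex[1],ex[0]]); o=np.array([.6254,.2482])
def loc(P): q=P[...,:2]-o; return np.stack([q@ex,q@ey],-1)
L=loc(C); Z=C[...,2]
# side edges -> yaw: left/right edges of cabinet top
m=(abs(Z-.165)<.006)&(L[...,0]>.0)&(L[...,0]<.26)&(abs(L[...,1])<.13)
v,u=np.mgrid[0:480,0:640]; 
rows=[r for r in range(135,195)]
e=[onplane("top",[[np.nonzero(m[r])[0][0],r],[np.nonzero(m[r])[0][-1],r]],.165)[:,:2] for r in rows]
e=np.array(e)
for k in(0,1):
    f=cv2.fitLine(e[:,k].astype(np.float32),cv2.DIST_HUBER,0,.01,.01).ravel(); print("edge yaw",np.degrees(np.arctan2(f[1],f[0]))%180,"offset",loc(f[2:4]))
hb=(abs(Z-.138)<.008)&(L[...,0]<-.055)&(L[...,0]>-.09)&(abs(L[...,1])<.07)
P=onplane("top",np.c_[u[hb],v[hb]],.139)[:,:2]; r=cv2.minAreaRect(P.astype(np.float32)); print("bar",r,P.mean(0),loc(P).mean(0))
hp=(Z>.150)&(Z<.164)&(L[...,0]<.005)&(abs(L[...,1])<.09)
print("panel front loc x pct",np.percentile(loc(onplane("top",np.c_[u[hp],v[hp]],.159))[:,0],[2,10,50,90,98]),hp.sum())
ct=(abs(Z-.165)<.003)&(abs(L[...,1])<.09)&(L[...,0]<.1)
print("top front",np.percentile(loc(onplane("top",np.c_[u[ct],v[ct]],.165))[:,0],[1,2,5]))
E
```

```text
edge yaw 7.642002 offset [0.10124859 0.10999194]
edge yaw 7.3149195 offset [ 0.08899204 -0.10954014]
bar ((0.562485933303833, 0.23936781287193298), (0.015920842066407204, 0.10966578871011734), 6.746756553649902) [0.56086025 0.23892241] [-0.06519982 -0.0006603 ]
panel front loc x pct [-0.02171638 -0.02036712 -0.01395253  0.00185929  0.00449784] 321
top front [-0.01781069 -0.01397908  0.00177443]
```

```bash
python3 -c "
from h import *
togo([.561,.239,.25],97.5)"
```

```text
t 1.3 p [ 0.145  -0.5304  0.3309] yaw 75.49 tilt [-0.     0.001 -1.   ] w 0.04002947673325376 F [ 0.3 -0.2 -0. ] turn z units -4.402
units: now-axes [16.981  4.201  1.632] final-axes [14.171 10.258  1.618]
```

Emit:
arm_command:
  turn:
    - [0,0,-1]
    - [0,0,-1]
    - [0,0,-1]
    - [0,0,-1]
    - [0,0,-0.4]
    - [0,0,0]
    - [0,0,0]
    - [0,0,0]
    - [0,0,0]
    - [0,0,0]
    - [0,0,0]
    - [0,0,0]
  xyz:
    - [0,0,0]
    - [0,0,0]
    - [0,0,0]
    - [0,0,0]
    - [0,0,0]
    - [0.7,0.5,0]
    - [0.7,0.5,0]
    - [0.7,0.5,0]
    - [0.7,0.5,0]
    - [0.7,0.5,0]
    - [0.7,0.5,0]
    - [0.7,0.5,0]
  claw: [40,40,40,40,40,40,40,40,40,40,40,40]

```text
time_s: 2.5
position: [0.2879, -0.2635, 0.3311]
tool_rot: [[-0.126, 0.992, -0.0], [0.992, 0.126, 0.0], [0.0, -0.0, -1.0]]
ft_force: [0.4, -0.1, 0.4]
grip_width: 0.0402
gripper_force: 0.0
```

Emit:
arm_command:
  turn:
    - [0,0,0]
    - [0,0,0]
    - [0,0,0]
    - [0,0,0]
    - [0,0,0]
    - [0,0,0]
    - [0,0,0]
    - [0,0,0]
    - [0,0,0]
    - [0,0,0]
    - [0,0,0]
    - [0,0,0]
  xyz:
    - [0.7,0.5,0]
    - [0.7,0.5,0]
    - [0.7,0.5,0]
    - [0.7,0.5,0]
    - [0.7,0.5,0]
    - [0.7,0.5,0]
    - [0.7,0.5,0]
    - [0.7,0.5,0]
    - [0.7,0.5,0]
    - [0.7,0.5,0]
    - [0.5,0.4,0]
    - [0,0,0]
  claw: [40,40,40,40,40,40,40,40,40,40,40,40]

```text
time_s: 3.7
position: [0.5087, 0.1436, 0.3301]
tool_rot: [[-0.13, 0.991, -0.002], [0.991, 0.13, 0.0], [0.001, -0.002, -1.0]]
ft_force: [0.1, -0.9, -0.9]
grip_width: 0.04
gripper_force: 0.0
```

```bash
python3 -c "
from h import *
togo([.561,.239,.117],97.5)"
```

```text
t 3.7 p [0.5087 0.1436 0.3301] yaw 97.49 tilt [-0.002  0.    -1.   ] w 0.039976618168693356 F [ 0.1 -0.9 -0.9] turn z units -0.001
units: now-axes [1.752 1.294 4.26 ] final-axes [1.755 1.287 4.261]
```

Emit:
arm_command:
  turn:
    - [0,0,0]
    - [0,0,0]
    - [0,0,0]
    - [0,0,0]
    - [0,0,0]
    - [0,0,0]
    - [0,0,0]
    - [0,0,0]
  xyz:
    - [0.5,0.4,0]
    - [0.5,0.4,0]
    - [0.5,0.4,0]
    - [0.25,0.1,0.5]
    - [0,0,0.7]
    - [0,0,0.6]
    - [0,0,0]
    - [0,0,0]
  claw: [40,40,40,40,40,40,40,40]

```text
time_s: 4.5
position: [0.5613, 0.2355, 0.2423]
tool_rot: [[-0.126, 0.992, 0.0], [0.992, 0.126, -0.0], [-0.0, 0.0, -1.0]]
ft_force: [-0.4, -0.3, 0.6]
grip_width: 0.0402
gripper_force: 0.0
```

```bash
python3 - <<'E'
from h import *
togo([.561,.239,.117],97.5)
im,d=imaging.get_image("side"); cv2.imwrite("pics/s1.png",cv2.resize(im[100:250,240:440],(800,600),interpolation=cv2.INTER_CUBIC))
E
```

```text
t 4.5 p [0.5613 0.2355 0.2423] yaw 97.26 tilt [ 0. -0. -1.] w 0.04018523550844124 F [-0.4 -0.3  0.6] turn z units -0.048
units: now-axes [7.100e-02 1.000e-03 2.506e+00] final-axes [0.071 0.003 2.506]
```

View pics/s1.png

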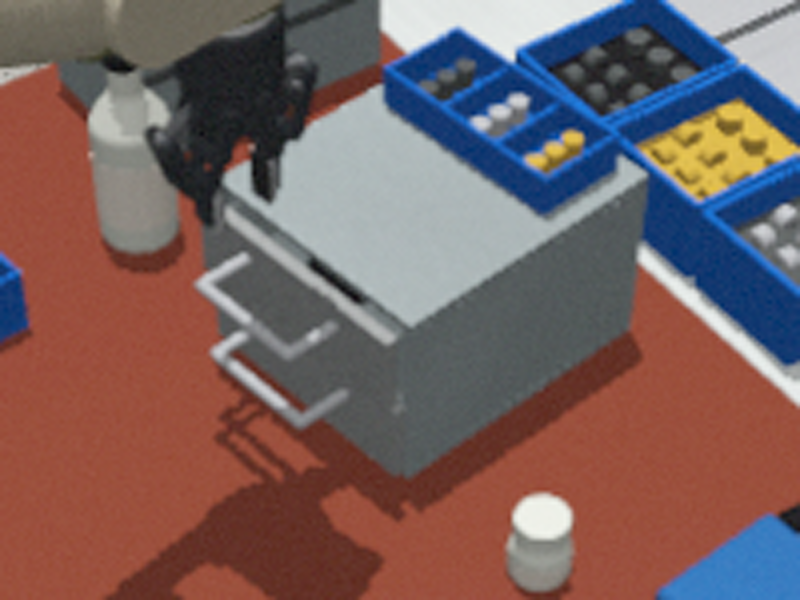

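The view shows the gripper above the upper handle (bar near (250,325) in the crop), with its fingers set across the bar. The lower drawer is shut. I descend, then grip lightly.

Emit:
arm_command:
  turn:
    - [0,0,0]
    - [0,0,0]
    - [0,0,0]
    - [0,0,0]
    - [0,0,0]
    - [0,0,0]
    - [0,0,0]
    - [0,0,0]
  xyz:
    - [0,0,0.4]
    - [0,0,0.4]
    - [0,0,0.4]
    - [0,0,0.4]
    - [0,0,0.3]
    - [0,0,0.3]
    - [0,0,0.3]
    - [0,0,0]
  claw: [40,40,40,40,40,40,40,40]

```text
time_s: 5.35
position: [0.5613, 0.2357, 0.1165]
tool_rot: [[-0.127, 0.992, -0.0], [0.992, 0.127, -0.0], [-0.0, -0.0, -1.0]]
ft_force: [-0.9, -0.2, 0.1]
grip_width: 0.0402
gripper_force: 0.0
```

Emit:
arm_command:
  turn:
    - [0,0,0]
    - [0,0,0]
    - [0,0,0]
    - [0,0,0]
    - [0,0,0]
    - [0,0,0]
    - [0,0,0]
    - [0,0,0]
  xyz:
    - [0,0,0]
    - [0,0,0]
    - [0,0,0]
    - [0,0,0]
    - [0,0,0]
    - [0,0,0]
    - [0,0,0]
    - [0,0,0]
  claw: [30,20,15,11,8,8,8,8]
  squeeze: 25

```text
time_s: 6.15
position: [0.5616, 0.236, 0.1171]
tool_rot: [[-0.127, 0.992, 0.002], [0.992, 0.127, 0.0], [0.0, 0.002, -1.0]]
ft_force: [0.5, 0.3, 5.7]
grip_width: 0.0093
gripper_force: 24.5
```

Emit:
arm_command:
  turn:
    - [0,0,0]
    - [0,0,0]
    - [0,0,0]
    - [0,0,0]
    - [0,0,0]
    - [0,0,0]
    - [0,0,0]
    - [0,0,0]
    - [0,0,0]
    - [0,0,0]
  xyz:
    - [0,-0.1,0]
    - [0,-0.2,0]
    - [0,-0.2,0]
    - [0,-0.2,0]
    - [0,-0.2,0]
    - [0,-0.2,0]
    - [0,-0.2,0]
    - [0,-0.2,0]
    - [0,-0.2,0]
    - [0,-0.1,0]
  claw: [8,8,8,8,8,8,8,8,8,8]

```text
time_s: 7.15
position: [0.472, 0.2239, 0.1171]
tool_rot: [[-0.127, 0.992, 0.002], [0.992, 0.127, -0.001], [-0.001, 0.002, -1.0]]
ft_force: [2.9, -4.8, 5.4]
grip_width: 0.0092
gripper_force: 24.7
```

Emit:
arm_command:
  turn:
    - [0,0,0]
    - [0,0,0]
    - [0,0,0]
    - [0,0,0]
  xyz:
    - [0,-0.1,0]
    - [0,-0.1,0]
    - [0,-0.1,0]
    - [0,0,0]
  claw: [8,8,8,8]

```text
time_s: 7.55
position: [0.457, 0.2218, 0.1171]
tool_rot: [[-0.127, 0.992, 0.001], [0.992, 0.127, -0.002], [-0.002, 0.001, -1.0]]
ft_force: [-0.8, -6.1, 8.3]
grip_width: 0.009
gripper_force: 25.0
```

Emit:
arm_command:
  turn:
    - [0,0,0]
    - [0,0,0]
  xyz:
    - [0,-0.04,0]
    - [0,-0.04,0]
  claw: [8,8]

```text
time_s: 7.75
position: [0.4539, 0.2214, 0.1171]
tool_rot: [[-0.127, 0.992, 0.003], [0.992, 0.127, -0.001], [-0.002, 0.002, -1.0]]
ft_force: [2.7, -5.5, 6.4]
grip_width: 0.0091
gripper_force: 24.8
```

Emit:
arm_command:
  turn:
    - [0,0,0]
    - [0,0,0]
  xyz:
    - [0,-0.04,0]
    - [0,-0.04,0]
  claw: [8,8]

```text
time_s: 7.95
position: [0.4528, 0.2212, 0.1173]
tool_rot: [[-0.127, 0.992, 0.01], [0.992, 0.127, 0.0], [-0.001, 0.01, -1.0]]
ft_force: [21.7, -1.5, -7.8]
grip_width: 0.0092
gripper_force: 24.3
```

The stop is reached (22 N). I open the fingers and rise.

Emit:
arm_command:
  turn:
    - [0,0,0]
    - [0,0,0]
    - [0,0,0]
    - [0,0,0]
    - [0,0,0]
    - [0,0,0]
  xyz:
    - [0,0,0]
    - [0,0,0]
    - [0,0,0]
    - [0,0,0]
    - [0,0,0]
    - [0,0,0]
  claw: [14,22,30,38,40,40]

```text
time_s: 8.55
position: [0.4489, 0.2217, 0.1162]
tool_rot: [[-0.127, 0.992, -0.0], [0.992, 0.127, -0.0], [0.0, -0.0, -1.0]]
ft_force: [-0.6, -0.1, -0.4]
grip_width: 0.0401
gripper_force: 0.0
```

Emit:
arm_command:
  turn:
    - [0,0,0]
    - [0,0,0]
    - [0,0,0]
    - [0,0,0]
    - [0,0,0]
    - [0,0,0]
    - [0,0,0]
    - [0,0,0]
    - [0,0,0]
    - [0,0,0]
    - [0,0,0]
    - [0,0,0]
  xyz:
    - [0,0,-0.2]
    - [0,0,-0.4]
    - [0,0,-0.6]
    - [0,0,-0.6]
    - [0,0,-0.6]
    - [0,0,-0.6]
    - [0,0,-0.6]
    - [-0.7,0,0]
    - [-0.7,0,0]
    - [-0.7,0,0]
    - [-0.7,0,0]
    - [-0.2,0,0]
  claw: [40,40,40,40,40,40,40,45,50,50,50,50]

```text
time_s: 9.75
position: [0.4682, 0.0704, 0.297]
tool_rot: [[-0.124, 0.992, 0.001], [0.992, 0.124, -0.001], [-0.001, 0.001, -1.0]]
ft_force: [-0.3, 0.6, -0.2]
grip_width: 0.0499
gripper_force: 0.0
```

```bash
python3 - <<'E'
from h import *
togo([.5303,-.2047,.26],97.5)
im,d=imaging.get_image("top"); np.save("top1.npy",d); cv2.imwrite("pics/top1f.png",im)
cv2.imwrite("pics/t1.png",cv2.resize(im[160:280,170:330],(800,600),interpolation=cv2.INTER_CUBIC))
E
```

```text
t 9.75 p [0.4682 0.0704 0.297 ] yaw 97.12 tilt [ 0.001 -0.001 -1.   ] w 0.049859468572506525 F [-0.3  0.6 -0.2] turn z units -0.075
units: now-axes [-5.614  0.55   0.744] final-axes [-5.618  0.513  0.74 ]
```

View pics/t1.png

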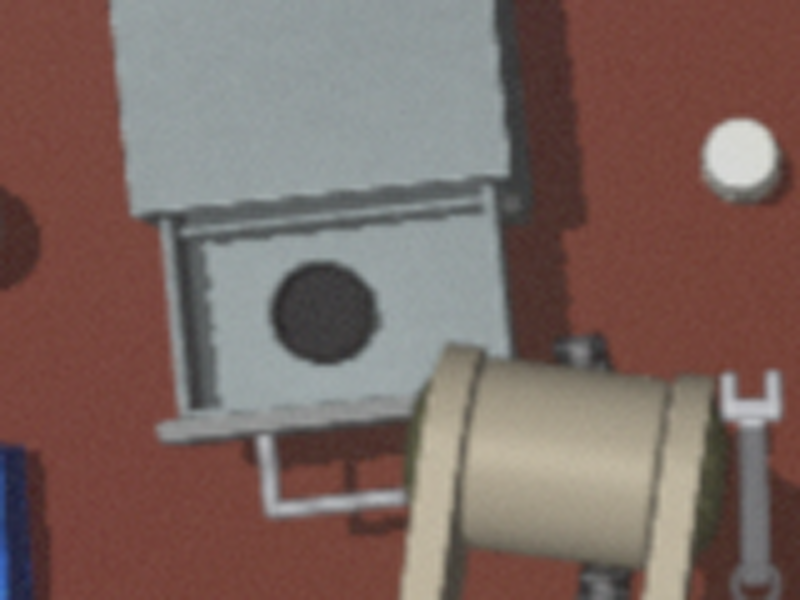

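The drawer is open and the round black holder shows at crop (325,313), i.e. about (235,223) in the full picture. I measure it and recheck the cap from the moved-arm picture.

```bash
python3 - <<'E'
from h import *
im=cv2.imread("pics/top1f.png"); d=np.load("top1.npy"); C=cloud("top",d)
m=(im.max(2)<85).astype(np.uint8); m[:205]=0;m[240:]=0;m[:,:215]=0;m[:,250:]=0
m=cv2.morphologyEx(m,cv2.MORPH_OPEN,np.ones((3,3)))
n,l,st,ce=cv2.connectedComponentsWithStats(m); i=1+np.argmax(st[1:,4]); ys,xs=np.nonzero(l==i)
P=onplane("top",np.c_[xs,ys],.110)[:,:2]; print(st[i],ce[i],"holder",P.mean(0),cv2.minEnclosingCircle(P.astype(np.float32)),P.max(0)-P.min(0))
a=np.radians(7.5); ex=np.array([np.cos(a),np.sin(a)]); ey=np.array([-ex[1],ex[0]]); o=np.array([.6254,.2482])
for t in(.008,.012): print("model",o+ex*(-.0655-.1097+.045+t+.058)+ey*.015)
print("depth", np.nanmedian(C[l==i][:,2]))
k=(abs(C[...,2]-.194)<.01); k[:,:360]=0;k[:,420:]=0;k[:210]=0;k[270:]=0
ys,xs=np.nonzero(k); P=onplane("top",np.c_[xs,ys],.196); print("knob",len(P),P.mean(0),P.max(0)-P.min(0))
s=cv2.imread("pics/side0.png"); D=np.load("side0.npy"); S=cloud("side",D); k=(S[...,2]>.18)&(np.hypot(S[...,0]-.53,S[...,1]+.205)<.03)
print("side knob",k.sum(),S[k&(S[...,2]>.19)].mean(0))
E
```

```text
[225 213  20  20 318] [234.27672956 222.32704403] holder [0.56081194 0.25340296] ((0.5616792440414429, 0.2529006600379944), 0.03075207769870758) [0.05688441 0.05709426]
model [0.55979135 0.25469189]
model [0.56375713 0.255214  ]
depth 0.09991935164507756
knob 74 [ 0.5302078  -0.20502102  0.196     ] [0.02554729 0.02533904 0.        ]
side knob 115 [ 0.5321975  -0.20866842  0.1951238 ]
```

Emit:
arm_command:
  turn:
    - [0,0,0]
    - [0,0,0]
    - [0,0,0]
    - [0,0,0]
    - [0,0,0]
    - [0,0,0]
    - [0,0,0]
    - [0,0,0]
    - [0,0,0]
    - [0,0,0]
  xyz:
    - [-0.6,0.1,0]
    - [-0.7,0.1,0]
    - [-0.7,0.1,0]
    - [-0.7,0.1,0]
    - [-0.7,0.1,0]
    - [-0.7,0.05,0]
    - [-0.7,0,0]
    - [-0.5,0,0]
    - [0,0,0]
    - [0,0,0]
  claw: [50,50,50,50,50,50,50,50,50,50]

```text
time_s: 10.8
position: [0.5291, -0.1856, 0.2964]
tool_rot: [[-0.127, 0.992, -0.0], [0.992, 0.127, 0.001], [0.001, -0.0, -1.0]]
ft_force: [-0.3, 1.2, 0.3]
grip_width: 0.0498
gripper_force: 0.0
```

```bash
python3 -c "
from h import *
togo([.5303,-.2047,.175],97.5)"
```

```text
t 10.8 p [ 0.5291 -0.1856  0.2964] yaw 97.3 tilt [-0.     0.001 -1.   ] w 0.04982059411371086 F [-0.3  1.2  0.3] turn z units -0.04
units: now-axes [-0.384 -0.026  2.428] final-axes [-0.382 -0.027  2.428]
```

Emit:
arm_command:
  turn:
    - [0,0,0]
    - [0,0,0]
    - [0,0,0]
    - [0,0,0]
    - [0,0,0]
    - [0,0,0]
    - [0,0,0]
    - [0,0,0]
    - [0,0,0]
    - [0,0,0]
  xyz:
    - [-0.2,-0.02,0]
    - [-0.2,0,0.2]
    - [0,0,0.4]
    - [0,0,0.4]
    - [0,0,0.4]
    - [0,0,0.4]
    - [0,0,0.3]
    - [0,0,0.2]
    - [0,0,0.1]
    - [0,0,0]
  claw: [50,50,50,50,50,50,50,50,50,50]

```text
time_s: 11.8
position: [0.5305, -0.2065, 0.1759]
tool_rot: [[-0.127, 0.992, -0.001], [0.992, 0.127, 0.0], [0.0, -0.001, -1.0]]
ft_force: [-0.8, -0.2, 0.6]
grip_width: 0.0504
gripper_force: 0.0
```

```bash
python3 - <<'E'
from h import *
togo([.5305,-.2055,.175],97.5)
im,d=imaging.get_image("side"); cv2.imwrite("pics/s2.png",cv2.resize(im[220:340,320:480],(800,600),interpolation=cv2.INTER_CUBIC))
E
```

```text
t 11.8 p [ 0.5305 -0.2065  0.1759] yaw 97.29 tilt [-0.001  0.    -1.   ] w 0.05037429313890197 F [-0.8 -0.2  0.6] turn z units -0.042
units: now-axes [0.019 0.003 0.019] final-axes [0.019 0.003 0.019]
```

View pics/s2.png

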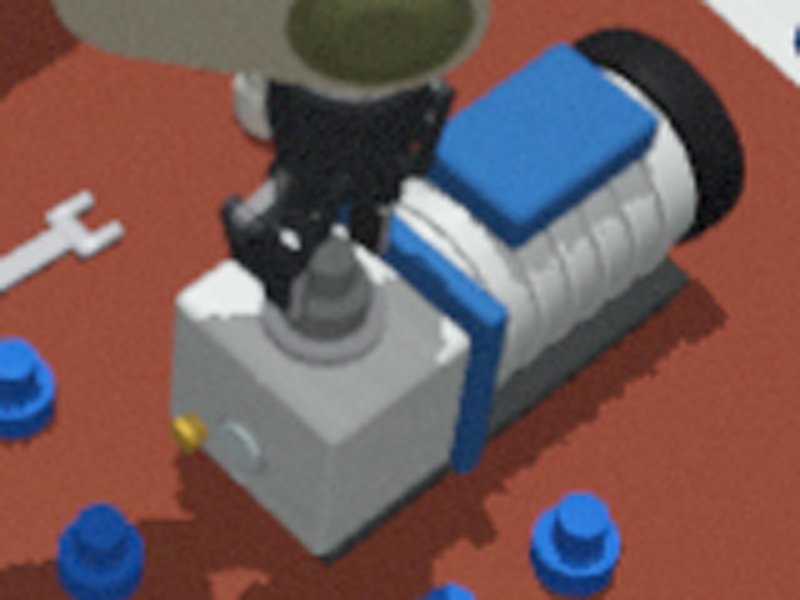

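The side view shows the knob at crop (335,265), between the left finger (280,285) and the right finger (370,235). I nudge 1 mm and close gently.

Emit:
arm_command:
  turn:
    - [0,0,0]
    - [0,0,0]
    - [0,0,0]
    - [0,0,0]
    - [0,0,0]
    - [0,0,0]
    - [0,0,0]
    - [0,0,0]
    - [0,0,0]
  xyz:
    - [-0.02,0,0]
    - [0,0,0]
    - [0,0,0]
    - [0,0,0]
    - [0,0,0]
    - [0,0,0]
    - [0,0,0]
    - [0,0,0]
    - [0,0,0]
  claw: [44,38,34,31,29,27,25,25,25]
  squeeze: 25

```text
time_s: 12.75
position: [0.5308, -0.2075, 0.1766]
tool_rot: [[-0.127, 0.992, 0.001], [0.992, 0.127, -0.0], [-0.0, 0.001, -1.0]]
ft_force: [-1.0, 0.7, 4.5]
grip_width: 0.0267
gripper_force: 24.6
```

Emit:
arm_command:
  turn:
    - [0,0,0]
    - [0,0,0]
    - [0,0,0]
    - [0,0,0]
    - [0,0,0]
    - [0,0,0]
  xyz:
    - [0,0,-0.1]
    - [0,0,-0.1]
    - [0,0,-0.2]
    - [0,0,-0.3]
    - [0,0,-0.3]
    - [0,0,0]
  claw: [25,25,25,25,25,25]

```text
time_s: 13.35
position: [0.5312, -0.2079, 0.2287]
tool_rot: [[-0.127, 0.992, 0.003], [0.992, 0.127, -0.002], [-0.003, 0.003, -1.0]]
ft_force: [-0.5, -0.0, -1.1]
grip_width: 0.0267
gripper_force: 24.9
```

```bash
python3 - <<'E'
from h import *
togo([.561,.254,.26],97.5)
im,d=imaging.get_image("side"); cv2.imwrite("pics/s3.png",cv2.resize(im[200:320,320:480],(800,600),interpolation=cv2.INTER_CUBIC))
E
```

```text
t 13.35 p [ 0.5312 -0.2079  0.2287] yaw 97.29 tilt [ 0.003 -0.002 -1.   ] w 0.02667954576226869 F [-0.5 -0.  -1.1] turn z units -0.042
units: now-axes [ 9.086  1.765 -0.646] final-axes [ 9.081  1.797 -0.626]
```

View pics/s3.png

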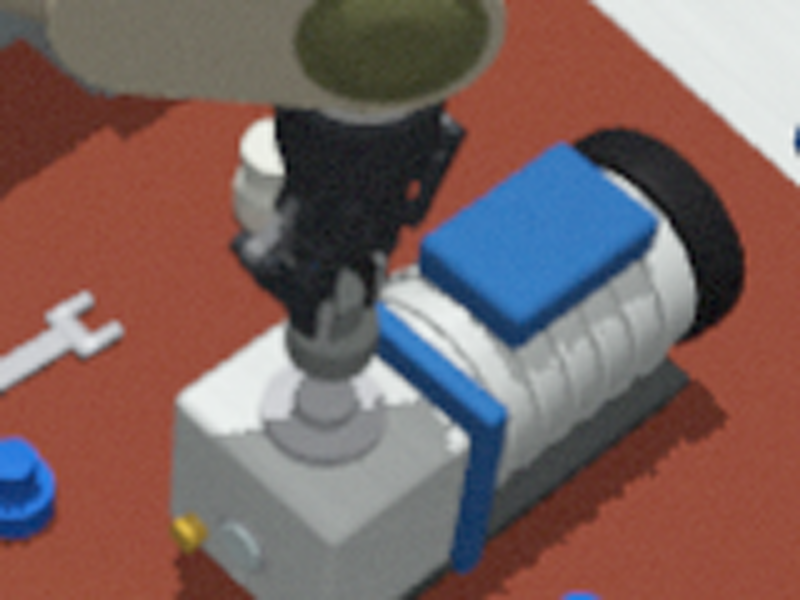

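The cap is gripped, hangs upright at crop (335,340), and the bare stub shows below it. I carry it over to the drawer.

Emit:
arm_command:
  turn:
    - [0,0,0]
    - [0,0,0]
    - [0,0,0]
    - [0,0,0]
    - [0,0,0]
    - [0,0,0]
    - [0,0,0]
    - [0,0,0]
    - [0,0,0]
    - [0,0,0]
    - [0,0,0]
    - [0,0,0]
  xyz:
    - [0,0,-0.3]
    - [0.2,0,-0.3]
    - [0.4,0.1,-0.1]
    - [0.5,0.1,0]
    - [0.5,0.1,0]
    - [0.5,0.1,0]
    - [0.5,0.1,0]
    - [0.5,0.1,0]
    - [0.5,0.1,0]
    - [0.5,0.1,0]
    - [0.5,0.1,0]
    - [0.5,0.1,0]
  claw: [25,25,25,25,25,25,25,25,25,25,25,25]

```text
time_s: 14.6
position: [0.5475, 0.0528, 0.2605]
tool_rot: [[-0.127, 0.992, -0.002], [0.992, 0.127, 0.0], [0.0, -0.002, -1.0]]
ft_force: [0.5, 0.3, -0.1]
grip_width: 0.0267
gripper_force: 24.9
```

Emit:
arm_command:
  turn:
    - [0,0,0]
    - [0,0,0]
    - [0,0,0]
    - [0,0,0]
    - [0,0,0]
    - [0,0,0]
    - [0,0,0]
    - [0,0,0]
    - [0,0,0]
    - [0,0,0]
    - [0,0,0]
    - [0,0,0]
  xyz:
    - [0.5,0.1,0]
    - [0.5,0.1,0]
    - [0.5,0.1,0]
    - [0.5,0.1,0]
    - [0.5,0.1,0]
    - [0.5,0.1,0]
    - [0.4,0.1,0]
    - [0.3,0.07,0]
    - [0.2,0,0]
    - [0.05,0,0]
    - [0,0,0]
    - [0,0,0]
  claw: [25,25,25,25,25,25,25,25,25,25,25,25]

```text
time_s: 15.8
position: [0.5611, 0.2519, 0.2614]
tool_rot: [[-0.126, 0.992, 0.0], [0.992, 0.126, -0.0], [-0.0, 0.0, -1.0]]
ft_force: [-0.3, -0.2, -1.2]
grip_width: 0.0269
gripper_force: 24.9
```

```bash
python3 -c "
from h import *
togo([.5615,.252,.15],97.5)"
```

```text
t 15.8 p [0.5611 0.2519 0.2614] yaw 97.25 tilt [ 0. -0. -1.] w 0.026898874473246567 F [-0.3 -0.2 -1.2] turn z units -0.05
units: now-axes [2.000e-03 8.000e-03 2.228e+00] final-axes [1.000e-03 8.000e-03 2.228e+00]
```

Emit:
arm_command:
  turn:
    - [0,0,0]
    - [0,0,0]
    - [0,0,0]
    - [0,0,0]
    - [0,0,0]
    - [0,0,0]
    - [0,0,0]
    - [0,0,0]
  xyz:
    - [0,0.01,0.3]
    - [0,0,0.4]
    - [0,0,0.4]
    - [0,0,0.4]
    - [0,0,0.4]
    - [0,0,0.3]
    - [0,0,0.14]
    - [0,0,0]
  claw: [25,25,25,25,25,25,25,25]

```text
time_s: 16.6
position: [0.5614, 0.2521, 0.1438]
tool_rot: [[-0.126, 0.992, -0.001], [0.992, 0.126, -0.0], [-0.0, -0.001, -1.0]]
ft_force: [-0.3, 0.8, -0.3]
grip_width: 0.027
gripper_force: 24.9
```

```bash
python3 - <<'E'
from h import *
togo([.5615,.252,.1246],97.5)
im,d=imaging.get_image("side"); np.save("s4.npy",d); cv2.imwrite("pics/s4f.png",im); cv2.imwrite("pics/s4.png",cv2.resize(im[130:250,240:400],(800,600),interpolation=cv2.INTER_CUBIC))
print("expected holder rim ctr crop px",(proj("side",[[.5612,.2535,.110],[.5612,.2535,.116]])-[240,130])*5)
E
```

```text
t 16.6 p [0.5614 0.2521 0.1438] yaw 97.25 tilt [-0.001 -0.    -1.   ] w 0.027005564391255666 F [-0.3  0.8 -0.3] turn z units -0.05
units: now-axes [-0.002  0.002  0.384] final-axes [-0.002  0.002  0.384]
expected holder rim ctr crop px [[290.11008151 266.91711604]
 [289.65040429 259.73281257]]
```

View pics/s4.png

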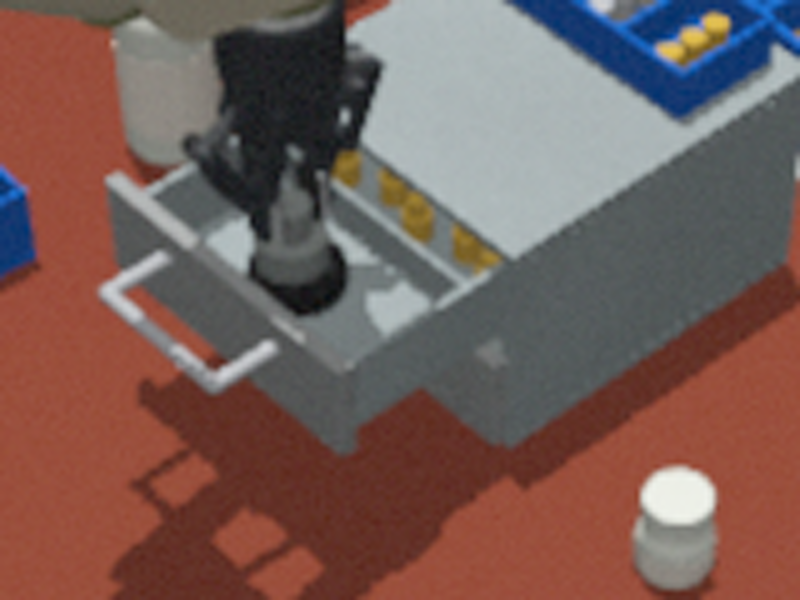

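The cap hovers just above the holder: skirt x 255–330, holder outer edge x 250–347 in the crop. It looks ~3 mm left of centre, so I quantify before lowering.

```bash
python3 - <<'E'
from h import *
im=cv2.imread("pics/s4f.png"); g=im.max(2)
for r in range(174,194): print(r,g[r,286:314].tolist())
# predicted outlines (columns extremes) for cap skirt at TCP xy and holder ring from top estimate
th=np.linspace(0,6.283,72,endpoint=False)
def ring(c,rad,z): return proj("side",np.c_[c[0]+rad*np.cos(th),c[1]+rad*np.sin(th),np.full(72,z)])
for nm,c,rad,z in(("skirt low",(.5614,.2521),.023,.117),("skirt top",(.5614,.2521),.023,.139),("rim",(.5612,.2535),.031,.110),("base",(.5612,.2535),.031,.098)):
    q=ring(c,rad,z); print(nm,q.min(0).round(1),q.max(0).round(1))
e=proj("side",[[.5614,.2521,.11],[.5664,.2521,.11],[.5614,.2571,.11]]); print(e[1]-e[0],e[2]-e[0])
E
```

```text
174 [167, 167, 181, 145, 33, 41, 37, 50, 89, 104, 85, 74, 86, 84, 78, 76, 78, 80, 102, 146, 145, 112, 94, 90, 86, 94, 91, 91]
175 [189, 192, 191, 155, 72, 35, 39, 49, 85, 108, 88, 72, 79, 83, 79, 77, 88, 103, 107, 154, 173, 144, 112, 97, 88, 89, 91, 91]
176 [191, 190, 192, 178, 130, 48, 38, 41, 83, 107, 86, 78, 81, 80, 75, 77, 90, 104, 108, 133, 172, 176, 161, 137, 97, 92, 90, 92]
177 [188, 190, 190, 190, 150, 71, 45, 34, 83, 108, 93, 78, 81, 78, 75, 83, 101, 108, 107, 111, 154, 182, 188, 172, 141, 118, 108, 89]
178 [190, 191, 190, 191, 158, 97, 83, 74, 99, 105, 95, 79, 81, 84, 90, 96, 104, 102, 100, 86, 107, 151, 178, 186, 174, 149, 118, 94]
179 [191, 190, 190, 190, 159, 103, 95, 102, 105, 107, 103, 97, 95, 97, 105, 105, 106, 101, 85, 59, 44, 73, 146, 181, 185, 175, 161, 136]
180 [190, 190, 190, 178, 138, 85, 88, 96, 103, 105, 104, 106, 106, 107, 108, 103, 98, 88, 73, 60, 36, 29, 106, 167, 186, 186, 186, 162]
181 [190, 190, 190, 158, 85, 69, 76, 85, 92, 95, 96, 98, 100, 97, 96, 93, 83, 77, 72, 61, 35, 25, 69, 155, 185, 187, 186, 176]
182 [176, 186, 190, 148, 48, 64, 80, 81, 80, 79, 
[... 974 characters left out ...]
 95, 106, 116, 120, 118, 105, 83, 50, 25, 22, 27, 23, 26, 25, 20, 27, 25, 43, 82, 117, 127, 128, 125, 125, 165]
191 [87, 87, 85, 84, 92, 102, 114, 116, 117, 112, 91, 51, 26, 20, 28, 28, 19, 23, 40, 55, 87, 117, 125, 127, 124, 126, 124, 165]
192 [86, 83, 89, 83, 89, 92, 101, 113, 120, 119, 113, 99, 73, 26, 23, 34, 51, 50, 85, 106, 116, 127, 125, 128, 128, 125, 122, 149]
193 [85, 86, 89, 85, 81, 85, 89, 101, 129, 138, 125, 119, 106, 85, 88, 100, 101, 103, 116, 127, 125, 125, 127, 123, 125, 125, 124, 126]
skirt low [290.6 176.7] [305.8 187.3]
skirt top [290.2 171.3] [305.6 182. ]
rim [287.8 176.3] [308.2 190.6]
base [288.  179.2] [308.4 193.5]
[ 1.39614129 -0.65158496] [-0.87902422 -0.95403284]
```

The holder sits about +3 mm in x and +0.5 mm in y from the cap, which matches the drawer geometry (x≈0.5637). I correct for that and lower slowly.

Emit:
arm_command:
  turn:
    - [0,0,0]
    - [0,0,0]
    - [0,0,0]
    - [0,0,0]
    - [0,0,0]
  xyz:
    - [0.01,0.05,0]
    - [0,0,0.06]
    - [0,0,0.06]
    - [0,0,0.06]
    - [0,0,0]
  claw: [25,25,25,25,25]

```text
time_s: 17.15
position: [0.5637, 0.2534, 0.1348]
tool_rot: [[-0.127, 0.992, -0.001], [0.992, 0.127, -0.0], [-0.0, -0.001, -1.0]]
ft_force: [-0.5, -0.1, -1.0]
grip_width: 0.0267
gripper_force: 24.9
```

Emit:
arm_command:
  turn:
    - [0,0,0]
    - [0,0,0]
    - [0,0,0]
    - [0,0,0]
  xyz:
    - [0,0,0.06]
    - [0,0,0.05]
    - [0,0,0.03]
    - [0,0,0]
  claw: [25,25,25,25]

```text
time_s: 17.55
position: [0.5639, 0.2534, 0.128]
tool_rot: [[-0.127, 0.992, -0.0], [0.992, 0.127, -0.0], [-0.0, -0.0, -1.0]]
ft_force: [0.1, -0.6, -1.3]
grip_width: 0.0265
gripper_force: 24.9
```

Emit:
arm_command:
  turn:
    - [0,0,0]
    - [0,0,0]
    - [0,0,0]
  xyz:
    - [0,0,0.02]
    - [0,0,0.02]
    - [0,0,0.01]
  claw: [25,25,25]

```text
time_s: 17.85
position: [0.564, 0.2534, 0.1257]
tool_rot: [[-0.127, 0.992, -0.0], [0.992, 0.127, -0.0], [0.0, -0.0, -1.0]]
ft_force: [-0.1, 0.4, -1.1]
grip_width: 0.0268
gripper_force: 24.9
```

Emit:
arm_command:
  turn:
    - [0,0,0]
    - [0,0,0]
  xyz:
    - [0,0,0.01]
    - [0,0,0.01]
  claw: [25,25]

```text
time_s: 18.05
position: [0.564, 0.2534, 0.1248]
tool_rot: [[-0.127, 0.992, 0.0], [0.992, 0.127, -0.0], [-0.0, 0.0, -1.0]]
ft_force: [0.3, 0.9, -0.6]
grip_width: 0.0266
gripper_force: 24.9
```

Emit:
arm_command:
  turn:
    - [0,0,0]
    - [0,0,0]
  xyz:
    - [0,0,0.01]
    - [0,0,0.01]
  claw: [25,25]

```text
time_s: 18.25
position: [0.5642, 0.2535, 0.1246]
tool_rot: [[-0.127, 0.992, 0.001], [0.992, 0.127, 0.0], [0.0, 0.001, -1.0]]
ft_force: [-1.4, -0.3, 8.3]
grip_width: 0.0269
gripper_force: 25.5
```

Contact came at 8 N, exactly at the floor height. I release slowly and rise.

Emit:
arm_command:
  turn:
    - [0,0,0]
    - [0,0,0]
    - [0,0,0]
    - [0,0,0]
    - [0,0,0]
    - [0,0,0]
    - [0,0,0]
  xyz:
    - [0,0,0]
    - [0,0,0]
    - [0,0,0]
    - [0,0,0]
    - [0,0,0]
    - [0,0,0]
    - [0,0,0]
  claw: [27,29,32,36,40,44,44]

```text
time_s: 18.95
position: [0.564, 0.2534, 0.1238]
tool_rot: [[-0.127, 0.992, -0.0], [0.992, 0.127, 0.0], [0.0, -0.0, -1.0]]
ft_force: [0.3, -0.4, 0.0]
grip_width: 0.0441
gripper_force: 0.0
```

Emit:
arm_command:
  turn:
    - [0,0,0]
    - [0,0,0]
    - [0,0,0]
    - [0,0,0]
    - [0,0,0]
    - [0,0,0]
    - [0,0,0]
    - [0,0,0]
    - [0,0,0]
    - [0,0,0]
    - [0,0,0]
    - [0,0,0]
  xyz:
    - [0,0,-0.1]
    - [0,0,-0.2]
    - [0,0,-0.3]
    - [0,0,-0.5]
    - [0,0,-0.6]
    - [0,0,-0.7]
    - [0,0,-0.7]
    - [-0.5,0,0]
    - [-0.7,0,0]
    - [-0.7,0,0]
    - [-0.7,0,0]
    - [-0.3,0,0]
  claw: [44,44,44,44,44,44,44,44,44,44,44,44]

```text
time_s: 20.15
position: [0.5826, 0.1071, 0.2798]
tool_rot: [[-0.124, 0.992, 0.001], [0.992, 0.124, -0.0], [-0.001, 0.001, -1.0]]
ft_force: [0.6, -0.5, 0.0]
grip_width: 0.0441
gripper_force: 0.0
```

```bash
python3 - <<'E'
from h import *
t,_=imaging.get_image("top"); s,_=imaging.get_image("side")
cv2.imwrite("pics/end.png",np.hstack([cv2.resize(t[100:300,130:330],(400,400),interpolation=cv2.INTER_CUBIC),cv2.resize(s[110:250,240:380],(400,400),interpolation=cv2.INTER_CUBIC)]))
E
```

```text
(no output)
```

View pics/end.png

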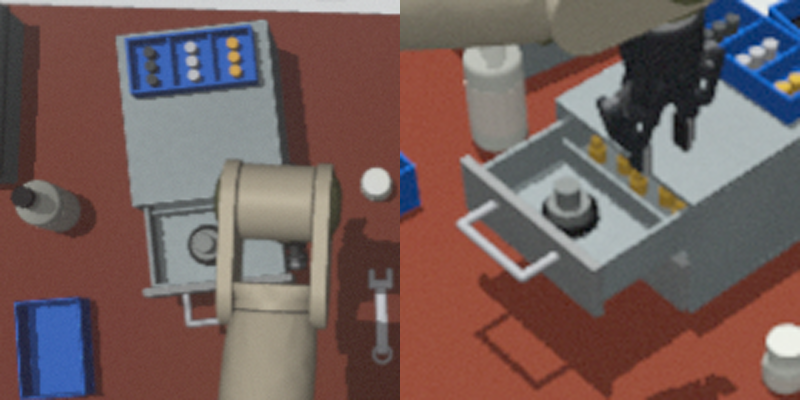

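The cap sits upright in the holder (right pane at (568,200)), the drawer is open, and the bystanders in view are in place. I hand in.

```bash
python3 -c "
from h import *
print(env.close_job())"
```

```text
the job is handed in; nothing more can be done
None
```

I pulled the upper drawer to its stop, set the dust cap knob up in the round holder, left the lower drawer shut, and handed the job in at about 20 s; no verdict was returned.

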